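# Tip a carton out of the packed rack and set it on the chopping board

## Robot

A 6-joint arm with a two-finger parallel gripper is mounted at the origin on a cart in front of the work surface, level with it; the furniture and walls round the work are solid. World frame = base frame: x ahead of the robot, y to its left, z up, the work surface at z = 0. Lengths are in m, angles in rad, forces in N, time in s.
With the tool pointing down it reaches from about 0.225 to 0.875 m from the base axis. Payload 3.4 kg.
Tool frame: the origin (TCP) lies where the fingers leave the gripper's body, on its centre line; the fingertips stand 73 mm ahead of it and the grasp point (between the pads) lies 54 mm ahead of it (r.grasp_offset is the distance from the TCP to the grasp point, in m); z points along the fingers, y is the direction in which the jaws open and shut (so a half turn about z gives the same grasp; the last joint's range is limited). The gripper opens to 85 mm and grips with 20 to 120 N. Pads are 22 mm wide; open, the fingers measure 114 mm over their backs; the gripper's body (76 mm by 85 mm) begins 54 mm behind the grasp point. The pads swing forward as they close: fully open they stand 13 mm farther back than shut.
Start: joints at [1.092, 0.276, 1.505, -0, 1.361, -0.121], TCP at [0.201, 0.539, 0.304] pointing down, gripper open.
Joint ranges: [-2.89, 2.89], [-0.75, 2.08], [0.22, 2.7], [-1.18, 4.32], [0.11, 2.71], [-2.7, 2.7]. Speed limits (rad/s): [2.57, 2.57, 3.14, 3.14, 3.14, 3.14].

## Interface

Orientations are given as a rotation vector (axis times angle).
In Python, from station import r gives the robot as it stands. The module is installed in compiled form; this text tells all that it offers.
- The arm moves only by the tool apply_moves, never from a script. Its argument "series" is a list of rows, each a list of 2 entries, a list of its own where there are three numbers: the shift along the tool's x, y, z in m, then the turn, a rotation vector about the tool's x, y, z in rad. In form: [[[tx, ty, tz], [rx, ry, rz]], ...]. A call has 1 to 10 rows; each row is the pose to reach, as a shift and turn from the pose measured when the call began, along the tool's axes at that moment; what a row does not reach only later rows make up. A row lasts 1/8 s, in which the tool goes at most 62.5 mm and 10.7 degrees, less where a joint would pass 70% of its speed; a pose out of reach is approached as far as the arm can. A call with a gripper value outside its range is refused whole. "grip" is the opening in per cent of the stroke, from 0 (shut) to 100 (fully open), set as the call begins (left out, the last holds). The fingers move at their own pace and stop on an object; the grip force is fixed at half the most. Time passes only in rows, so rows that repeat a pose let the fingers close. It gives the time, the measured TCP pose, the force and the opening at its end, in the units of the state.
- r.observe(): the state, without advancing time (a new reading comes with each control period).
- r.get_image(name): name is "side" or "top" or "wrist"; returns a dict with "frame" (420x560x3 uint8, red, green, blue), "depth" (420x560 float32, m along the optical axis (not along the pixel's ray), 0 where there is no reading), "fx", "fy", "cx", "cy" (pixels), "dist" ([k1, k2, p1, p2, k3] as OpenCV has them; the pictures are not rectified), "origin" and "attitude" of the camera in the world. Camera axes: x right, y down, z forward; pixel columns grow to the right and rows downward; lengths in m; the calibration is good to about 2 mm. A picture is of the moment at which its call begins.
- r.job_done(): hands the job in, once; it reports no verdict.
Trained networks look in a picture, given as the dict that the camera call returned (one of the last four; its "shot" number tells which), for a name from the list of things; names that differ only in an ending like _2 or _b are one class to them, and where a whole thing is asked for, a point or a joint stands for the part that bears it (a point fixed in the world has none). Each returns a list of dicts, best first, with "score" (0 to 1); they miss things now and then, are a little off and sometimes report something else, mostly with a low value. They report only what shows in the picture. A call takes as long as a camera call. They do not tell look-alikes from the thing itself.
- r.search_frame(picture, thing): "at" ([column, row] in pixels, amid what is visible of it).
- r.cut_out(picture, thing): "region" (420x560 bool, what is visible of it) and "at" ([column, row] in pixels, amid what is visible of it).
- r.pinpoint(picture, thing): "at" ([column, row] in pixels: a listed point, or the origin of a listed thing).
The state is a dict: "time": time; "q": joint angles; "qd": joint speeds; "joint_efforts": joint torques, N m; "ee_pos": TCP position; "ee_rot": TCP orientation; "ft_force": force on the tool from outside, world axes, zero at the start; "ft_torque": the same for the moment, N m; "finger_gap": finger opening in m.
Only numpy, scipy, OpenCV 4.12 (cv2) and the standard library are available. Lean on these libraries where they do the work, as an engineer would, in place of code of your own. Each camera call takes 0.05 s, during which the arm holds its last target.

## Task

Get the green-lidded spice jar and the blue carton ready on the chopping board. First stand the jar that is in front of the rack on the board; then pull the blue carton forward by its top edge until it leans by itself, hand off, on the rack's front rail; then lift it out and stand it upright on the board too, beside the jar. Leave the other three cartons standing in the rack and do not shift the tin on the board or knock the jar over.

Things in the scene. Friction and masses are not known exactly. Their poses are not given: they have to be found in the camera images.
- rack: fixed steel rack, 244 mm wide (y): four cartons stand in it upright in a row, 57 mm pitch, 3 mm apart, on a floor 8 mm over the worktop. Origin on the worktop, mid-width, at the line of the cartons' fronts; x to the back, y along the row, z up. Front lip 18 mm high (x -10 to -2 mm); end plates 120 mm high, outer faces at y = +-122 mm.
- rack_back (a point): middle of the top edge of the rack's low back plate: x = 95 mm in the rack's frame, 70 mm over the worktop, plate 6 mm thick. Above it the upper 108 mm of the cartons' backs is bare and can be reached from above, behind the row.
- rack_rail (a point): middle of the rest rail, a rubber-covered bar 12 mm thick along the rack's y: x = -46 mm in the rack's frame, 66 mm over the worktop. A carton drawn forward pivots at its lower front edge; past 28 deg it falls forward and leans on this rail at about 38 deg; let go earlier it drops back upright. It then comes out up along its own axis.
- blue_carton_center (a point): the carton to fetch, blue with a white band: 170 mm tall, 90 mm deep (x), 54 mm wide (y), 0.15 to 0.3 kg, rigid; the point is its centre, half-way up; z is its long axis (up when it stands), x points to its back, y across its width. It may stand in any of the four places.
- red_carton_center (a point): red carton with a cream band, stays in the rack: 170 mm tall, 90 mm deep (x), 54 mm wide (y), 0.15 to 0.3 kg, rigid; the point is its centre, half-way up; z is its long axis (up when it stands), x points to its back, y across its width.
- yellow_carton_center (a point): yellow carton with a brown band, stays in the rack: 170 mm tall, 90 mm deep (x), 54 mm wide (y), 0.15 to 0.3 kg, rigid; the point is its centre, half-way up; z is its long axis (up when it stands), x points to its back, y across its width.
- green_carton_center (a point): green carton with a cream band, stays in the rack: 170 mm tall, 90 mm deep (x), 54 mm wide (y), 0.15 to 0.3 kg, rigid; the point is its centre, half-way up; z is its long axis (up when it stands), x points to its back, y across its width.
- jar_center (a point): round spice jar with a green lid, 106 mm tall, 46 mm across, closed, standing on the worktop close in front of the blue carton and of the rail, in the carton's way out; the point is on its axis half-way up; z points up it.
- board: white chopping board lying flat and fixed, 220 mm (its x) by 300 mm (its y) and 11 mm thick; origin at the centre of its underside. It may lie to the left or to the right of the rack. A wall shelf hangs behind the work: its front edge is at about x = 0.70 m in the world, its underside 0.68 m above the worktop; keep a raised arm clear of it.
- tin_center (a point): low food tin already standing somewhere on the board, 75 mm across, 58 mm tall, stays there; the point is its centre, half-way up.
Not all that is in view belongs to the job. Leave any pink look-alike of the part that bears tin_center alone.

How it is judged:
By the outcome, as a careful person would: the job done as asked, in the order asked, and still so for the second after the job is handed in, with the robot touching nothing.
It also fails if it takes over 64 s, if anything falls off the work surface, if the arm or the gripper's body presses on something with over 40 N, if the wrist force passes 120 N, or if a joint passes its speed limit or range.

## Working session

There is one attempt and no reset: what is moved stays moved. The work goes in short steps, Python scripts to look and compute and a tool call to move; the robot and the scene stay as the last step left them, time stands still between calls to the robot, and variables do not carry over. Pictures are saved under pics/ and viewed, and the job is handed in when it is done.

Besides the shell and the picture viewer there is one more tool, called after ">>>" as a command line: name --argument value ..., lists and objects as JSON in quotes. apply_moves: Moves the arm, as the interface text tells. Its arguments: {"type":"object","properties":{"series":{"type":"array"},"grip":{"type":"number"}},"required":["series"]}

```bash
mkdir -p pics; cat > h.py <<'E'
import numpy as np, cv2, pickle
from scipy.spatial.transform import Rotation as R
def save(p,n): cv2.imwrite('pics/'+n+'.png',p['frame'][:,:,::-1])
def K(p): return np.array([[p['fx'],0,p['cx']],[0,p['fy'],p['cy']],[0,0,1.]])
def att(p):
    a=np.array(p['attitude'],float)
    return a if a.shape==(3,3) else R.from_rotvec(a).as_matrix()
def ray(p,uv):
    n=cv2.undistortPoints(np.array(uv,float).reshape(-1,1,2),K(p),np.array(p['dist'],float)).reshape(-1,2)
    return np.c_[n,np.ones(len(n))]
def world(p,uv,d=None):
    uv=np.array(uv,float).reshape(-1,2)
    if d is None: d=np.array([p['depth'][int(round(v)),int(round(u))] for u,v in uv])
    return (ray(p,uv)*np.reshape(d,(-1,1)))@att(p).T+np.array(p['origin'])
def cloud(p,mask):
    v,u=np.nonzero(mask&(p['depth']>0))
    return world(p,np.c_[u,v],p['depth'][v,u])
def onz(p,uv,z):
    d=ray(p,uv)@att(p).T; o=np.array(p['origin'])
    return o+d*((z-o[2])/d[:,2])[:,None]
E
python3 - <<'E'
from h import *
from station import r
s=r.observe(); print({k:np.round(v,3) for k,v in s.items()})
for n in ['side','top','wrist']:
    p=r.get_image(n); save(p,n+'0'); pickle.dump(p,open(n+'0.pkl','wb'))
    print(n,p['origin'],p['attitude'],p['shot'],p['fx'])
    if n=='wrist':break
    for t in ['rack','rack_back','rack_rail','blue_carton_center','red_carton_center','yellow_carton_center','green_carton_center','jar_center','board','tin_center']:
        print(t,[(np.round(d['at']),round(d['score'],2)) for d in r.pinpoint(p,t)[:3]])
E
```

```text
{'time': np.float64(0.0), 'q': array([ 1.092,  0.277,  1.506,  0.   ,  1.361, -0.121]), 'qd': array([-0.001, -0.   ,  0.   ,  0.   , -0.   ,  0.001]), 'joint_efforts': array([ 1.0000e-03, -4.1675e+01, -2.4580e+01,  0.0000e+00,  1.1000e-02,
       -0.0000e+00]), 'ee_pos': array([0.201, 0.538, 0.303]), 'ee_rot': array([-5.590e-01, -3.091e+00,  3.000e-03]), 'ft_force': array([-0.14 ,  0.187,  0.633]), 'ft_torque': array([-0.032,  0.058, -0.027]), 'finger_gap': np.float64(0.086)}
side [ 0.07667088 -0.75779248  0.72662315] [-2.1476234   0.54263687 -0.29517442] 1 450.1197874200869
rack [(array([333., 282.]), 0.73)]
rack_back []
rack_rail [(array([318., 262.]), 0.69)]
blue_carton_center []
red_carton_center [(array([363., 255.]), 0.85), (array([256., 214.]), 0.17)]
yellow_carton_center [(array([352., 236.]), 0.58)]
green_carton_center [(array([337., 223.]), 0.74)]
jar_center [(array([316., 303.]), 0.83)]
board [(array([267., 209.]), 0.92)]
tin_center [(array([211., 227.]), 0.91), (array([263., 213.]), 0.65)]
top [0.43185123 0.00481193 1.36197241] [-2.18792461  2.1981991  -0.07325179] 2 528.0680780137383
rack [(array([353., 200.]), 0.58)]
rack_back []
rack_rail [(array([348., 210.]), 0.82)]
blue_carton_center [(array([320., 170.]), 0.43)]
red_carton_center [(array([351., 197.]), 0.67), (array([381., 235.]), 0.42)]
yellow_carton_center [(array([343., 176.]), 0.57), (array([353., 198.]), 0.5)]
green_carton_center [(array([321., 168.]), 0.87), (array([223., 199.]), 0.57)]
jar_center [(array([380., 234.]), 0.73)]
board [(array([221., 196.]), 0.57), (array([320., 169.]), 0.25)]
tin_center [(array([238., 269.]), 0.85), (array([246., 221.]), 0.79), (array([343., 174.]), 0.42)]
wrist [0.13420127 0.56412022 0.37406816] [2.38012643 1.65139175 0.23970002] 3 371.22404755308304
```

View pics/side0.png

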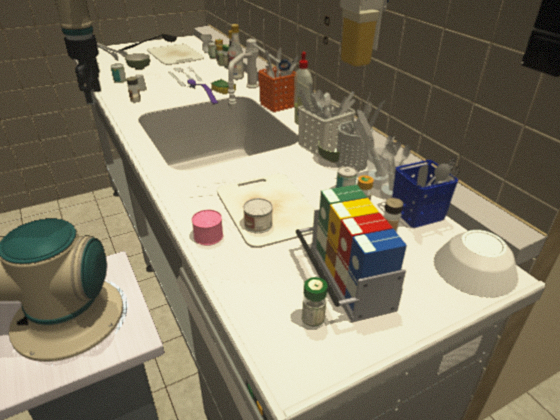

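View pics/top0.png

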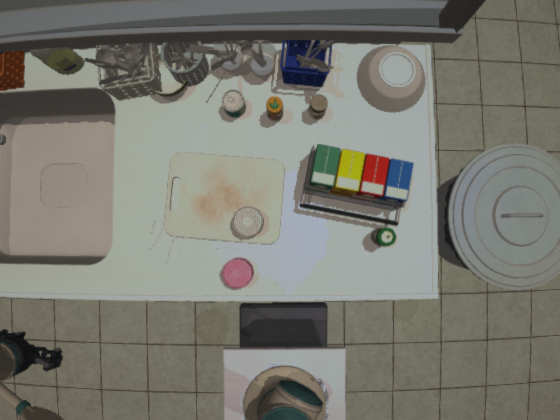

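View pics/wrist0.png

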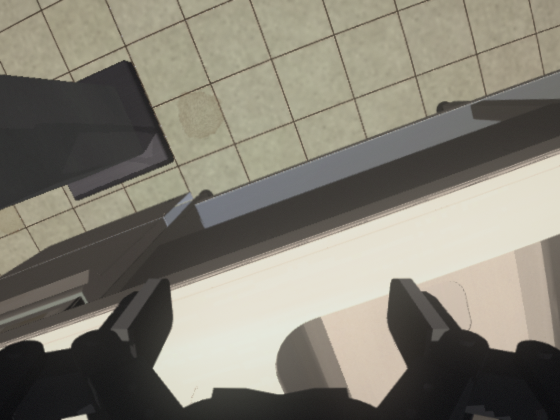

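The top view shows blue as the rightmost carton (398,181) with the jar at (385,237) in front of it. The board spans (165,153) to (284,244), with the tin at (247,222). The pink look-alike is at (237,273), off the board. Next I'll measure these from depth.

```bash
cat > m.py <<'E'
from h import *
p=pickle.load(open('top0.pkl','rb'))
print('board corners',np.round(onz(p,[(172,153),(284,159),(279,244),(165,236)],0.011),4).tolist())
print('depth chk worktop',world(p,[(300,280),(430,220),(130,200)]).round(4).tolist())
# region pts
v,u=np.mgrid[0:420,0:560]
W=world(p,np.c_[u.ravel(),v.ravel()],p['depth'].ravel()).reshape(420,560,3)
f=p['frame'].astype(int); hsv=cv2.cvtColor(p['frame'],cv2.COLOR_RGB2HSV)
top=(W[...,2]>0.165)&(W[...,2]<0.2)&(u>290)&(u<430)&(v>130)&(v<230)
print('tops n',top.sum(), np.median(W[top][:,2]))
P=W[top][:,:2].astype(np.float32); rc=cv2.minAreaRect(P); print('row rect',rc, cv2.boxPoints(rc).tolist())
for nm,lo,hi in [('blue',100,125),('red',-1,8),('yel',20,35),('grn',50,90)]:
    m=top&(hsv[...,0]>=lo)&(hsv[...,0]<=hi)&(hsv[...,1]>90)
    print(nm,m.sum(),W[m].mean(0).round(4),cv2.minAreaRect(W[m][:,:2].astype(np.float32)))
for nm,(cu,cv_),zl,rad in [('jar',(385,237),0.09,20),('tin',(247,222),0.045,24)]:
    m=(W[...,2]>zl)&(W[...,2]<zl+0.03)&(np.hypot(u-cu,v-cv_)<rad)
    q=W[m]; print(nm,m.sum(),q.mean(0).round(4),np.percentile(q,[1,99],axis=0).round(4).tolist(),cv2.minEnclosingCircle(q[:,:2].astype(np.float32)))
q=W[(W[...,2]>0.05)&(W[...,2]<0.08)&(u>295)&(u<405)&(v>195)&(v<228)]
print('rail',len(q),q.mean(0)); print(cv2.minAreaRect(q[:,:2].astype(np.float32)),cv2.fitLine(q[:,:2].astype(np.float32),cv2.DIST_HUBER,0,.01,.01).ravel())
E
python3 m.py
```

```text
board corners [[0.6573, 0.2892, 0.011], [0.6392, -0.0024, 0.011], [0.4204, 0.0114, 0.011], [0.4415, 0.3054, 0.011]]
depth chk worktop [[0.3274, -0.0421, -0.0003], [0.48, -0.3862, -0.0054], [0.5359, 0.4022, 0.0007]]
tops n 3821 0.17795850213586628
row rect ((0.5834774971008301, -0.17965036630630493), (0.22625158727169037, 0.09168748557567596), 78.99481964111328) [[0.5168813467025757, -0.28194430470466614], [0.6068826913833618, -0.299447238445282], [0.6500736474990845, -0.07735642790794373], [0.5600723028182983, -0.05985349416732788]]
blue 661 [ 0.5759 -0.2624  0.1778] ((0.5663188695907593, -0.26133933663368225), (0.052846379578113556, 0.0894484594464302), 77.87128448486328)
red 720 [ 0.5854 -0.2073  0.1777] ((0.5776625871658325, -0.20716960728168488), (0.055151090025901794, 0.09116887301206589), 79.62720489501953)
yel 752 [ 0.5958 -0.152   0.1776] ((0.5891526341438293, -0.15029789507389069), (0.05882596597075462, 0.09084676951169968), 78.17105102539062)
grn 532 [ 0.6122 -0.0965  0.1779] ((0.599151611328125, -0.09398504346609116), (0.05200663208961487, 0.08786629885435104), 78.51080322265625)
jar 288 [ 0.4376 -0.245   0.1048] [[0.4169, -0.2672, 0.0921], [0.4577, -0.2236, 0.1107]] ((0.43727415800094604, -0.24569761753082275), 0.023217692971229553)
tin 736 [0.4768 0.0889 0.0658] [[0.4408, 0.0549, 0.0589], [0.5118, 0.1239, 0.0724]] ((0.476824015378952, 0.08882950991392136), 0.037720631808042526)
rail 640 [ 0.49795211 -0.17315601  0.07008435]
((0.5123707056045532, -0.16564178466796875), (0.249195858836174, 0.054813873022794724), 79.467529296875) [ 0.1715215   0.9851804   0.4950479  -0.15692177]
```

```bash
python3 - <<'E'
from h import *
p=pickle.load(open('top0.pkl','rb'))
cv2.imwrite('pics/topz.png',cv2.resize(p['frame'][130:290,150:440,::-1],None,fx=2.7,fy=2.7,interpolation=cv2.INTER_CUBIC))
p=pickle.load(open('side0.pkl','rb'))
cv2.imwrite('pics/sidez.png',cv2.resize(p['frame'][160:340,180:440,::-1],None,fx=3,fy=3,interpolation=cv2.INTER_CUBIC))
E
```

```text
(no output)
```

View pics/topz.png

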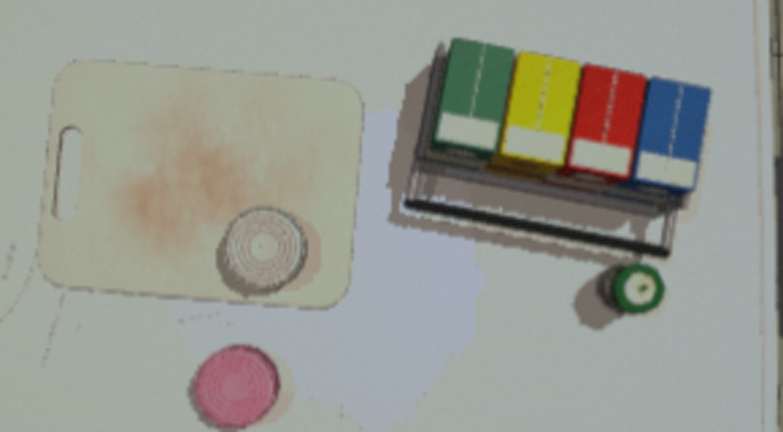

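View pics/sidez.png

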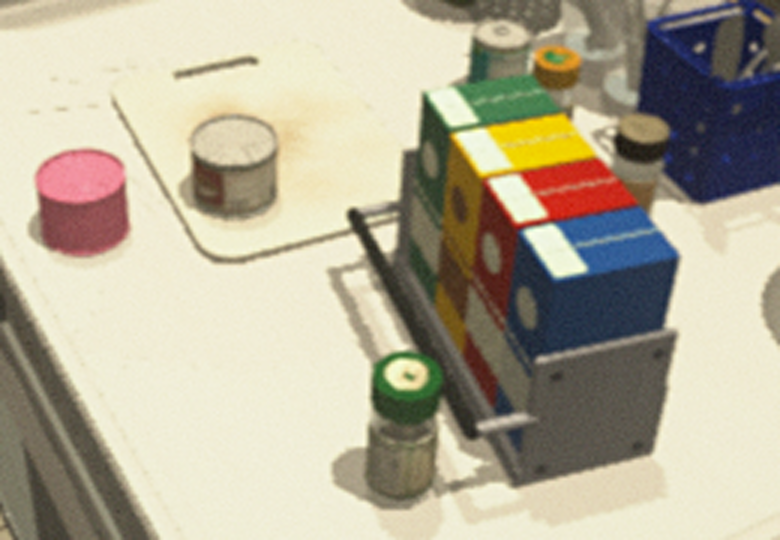

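```bash
cat >> h.py <<'E'
yaw=np.deg2rad(-11.0)
XR=np.array([np.cos(yaw),np.sin(yaw),0]); YR=np.array([-np.sin(yaw),np.cos(yaw),0]); Z=np.array([0,0,1.])
O=np.array([0.5393,-0.1711,0])
def rk(x,y,z): return O+x*XR+y*YR+z*Z
by_=np.deg2rad(-3.8); BO=np.array([0.5396,0.1509,0])
BX=np.array([np.cos(by_),np.sin(by_),0]); BY=np.array([-np.sin(by_),np.cos(by_),0])
def bd(x,y,z): return BO+x*BX+y*BY+z*Z
def torot(th=0,yw=yaw):
    "tool tilted so that it points forward (+x) by th, jaws along y of yaw yw"
    X=np.array([np.cos(yw),np.sin(yw),0]);Y=np.array([-np.sin(yw),np.cos(yw),0])
    z=np.sin(th)*X-np.cos(th)*Z
    return np.c_[np.cross(Y,z),Y,z]
def go(tcp,Rt,s):
    R0=R.from_rotvec(s['ee_rot']).as_matrix()
    return (R0.T@(np.array(tcp)-s['ee_pos'])).round(4).tolist(),R.from_matrix(R0.T@Rt).as_rotvec().round(4).tolist()
E
python3 - <<'E'
from h import *
from station import r
s=r.observe()
J=np.array([0.4373,-0.2457,0])
print(go(J+[0,0,0.25],torot(),s)); print(go(J+[0,0,0.122],torot(),s))
E
```

```text
([-0.4956, -0.652, 0.0539], [0.0001, 0.0, -0.1658])
([-0.4956, -0.652, 0.1819], [0.0001, 0.0, -0.1658])
```

>>> apply_moves --series '[[[-0.03, -0.04, 0.003], [0, 0, -0.02]], [[-0.06, -0.08, 0.006], [0, 0, -0.04]], [[-0.1, -0.13, 0.01], [0, 0, -0.05]], [[-0.13, -0.17, 0.015], [0, 0, -0.07]], [[-0.17, -0.22, 0.02], [0, 0, -0.08]], [[-0.2, -0.27, 0.02], [0, 0, -0.1]], [[-0.24, -0.315, 0.025], [0, 0, -0.11]], [[-0.28, -0.365, 0.03], [0, 0, -0.13]], [[-0.31, -0.41, 0.035], [0, 0, -0.15]], [[-0.35, -0.46, 0.04], [0, 0, -0.166]]]' --grip 100

```text
time: 2.4
ee_pos: [0.3676, -0.0149, 0.2643]
ee_rot: [0.3, 3.126, 0.001]
ft_force: [0.7, 0.9, -0.2]
finger_gap: 0.0857
```

```bash
python3 - <<'E'
from h import *
from station import r
s=r.observe(); print(s['time'],s['ee_pos'],s['q'].round(3) if hasattr(s['q'],'round') else s['q'])
J=np.array([0.4373,-0.2457,0])
print(go(J+[0,0,0.22],torot(),s)); print(go(J+[0,0,0.122],torot(),s))
E
```

```text
2.4 [ 0.36760253 -0.0149035   0.26429384] [-2.310e-01 -1.400e-02  1.960e+00  1.000e-03  1.195e+00 -1.611e+00]
([-0.1123, -0.2134, 0.0443], [0.0007, 0.0015, 0.0006])
([-0.1121, -0.2134, 0.1423], [0.0007, 0.0015, 0.0006])
```

>>> apply_moves --series '[[[-0.025, -0.047, 0.005], [0, 0, 0]], [[-0.05, -0.095, 0.01], [0, 0, 0]], [[-0.075, -0.142, 0.015], [0, 0, 0]], [[-0.1, -0.19, 0.02], [0, 0, 0]], [[-0.112, -0.213, 0.03], [0, 0, 0]], [[-0.112, -0.213, 0.04], [0, 0, 0]], [[-0.112, -0.213, 0.044], [0, 0, 0]]]'

```text
time: 3.28
ee_pos: [0.436, -0.2435, 0.2192]
ee_rot: [-0.299, -3.126, -0.005]
ft_force: [0.3, 0.8, -0.8]
finger_gap: 0.0855
```

```bash
python3 - <<'E'
from h import *
from station import r
p=r.get_image('wrist'); save(p,'wrist1');pickle.dump(p,open('w1.pkl','wb'))
q=r.get_image('side'); save(q,'side1')
s=r.observe(); print(s['ee_pos'],s['q'])
c=r.cut_out(p,'jar_center'); print([(x['at'],x['score']) for x in c])
if c:
    P=cloud(p,c[0]['region']); print(np.percentile(P,[1,50,99],axis=0))
    t=P[(P[:,2]>0.098)&(P[:,2]<.12)]; print(len(t),cv2.minEnclosingCircle(t[:,:2].astype(np.float32)),t.mean(0))
J=np.array([0.4373,-0.2457,0])
print(go(J+[0,0,0.122],torot(),s))
E
```

```text
[ 0.43630195 -0.24339616  0.2197812 ] [-6.49216022e-01  2.28655743e-01  1.79463228e+00  1.87478500e-03
  1.11953376e+00 -2.03083363e+00]
[([275.1, 235.3], 0.78)]
[[ 0.41337776 -0.26779626  0.00589338]
 [ 0.42981023 -0.24496644  0.10532348]
 [ 0.45899167 -0.22392475  0.10735205]]
5497 ((0.437315970659256, -0.2463221698999405), 0.023205209523439407) [ 0.43570328 -0.24623322  0.10550886]
([-0.0014, -0.0023, 0.0978], [0.0021, -0.0004, 0.002])
```

View pics/wrist1.png

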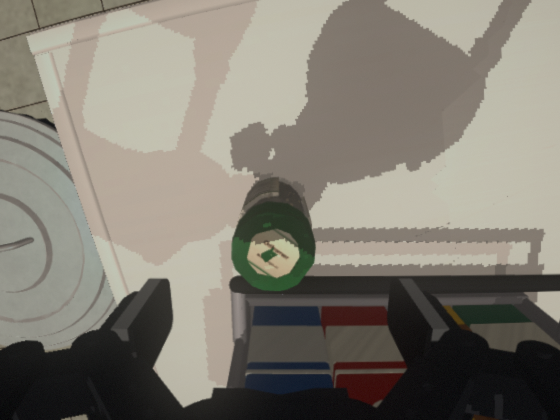

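View pics/side1.png

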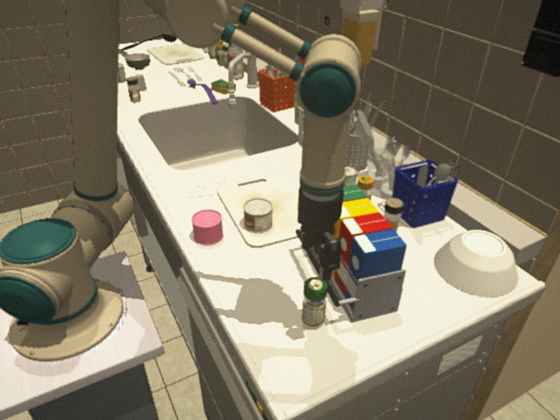

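The wrist view has the jar lid at (273,250), centred between the fingers. Its depth gives the same position as the top camera, so I'm descending.

>>> apply_moves --series '[[[-0.001, -0.003, 0.03], [0, 0, 0]], [[-0.001, -0.003, 0.06], [0, 0, 0]], [[-0.001, -0.003, 0.08], [0, 0, 0]], [[-0.001, -0.003, 0.095], [0, 0, 0]], [[-0.001, -0.003, 0.098], [0, 0, 0]]]'

```text
time: 4.05
ee_pos: [0.4368, -0.2456, 0.122]
ee_rot: [-0.296, -3.127, -0.003]
ft_force: [-0.2, 0.5, 0.1]
finger_gap: 0.0852
```

>>> apply_moves --series '[[[0, 0, 0.001], [0, 0, 0]], [[0, 0, 0.001], [0, 0, 0]], [[0, 0, 0.001], [0, 0, 0]], [[0, 0, 0.001], [0, 0, 0]], [[0, 0, 0.001], [0, 0, 0]], [[0, 0, 0.001], [0, 0, 0]]]' --grip 0

```text
time: 4.8
ee_pos: [0.4373, -0.2458, 0.1221]
ee_rot: [0.296, 3.126, 0.002]
ft_force: [-1.6, 1.6, 6.1]
finger_gap: 0.0447
```

```bash
python3 - <<'E'
from h import *
from station import r
s=r.observe(); print(s['ee_pos'],s['finger_gap'],s['ft_force'])
q=r.get_image('side'); save(q,'side2')
up=s['ee_pos']+[0,0,0.14]
print('up',go(up,torot(),s))
T=bd(0.02,0.10,0); print('T',T)
print('over',go([T[0],T[1],up[2]],torot(),s))
print('mid',go([0.42,0,up[2]],torot(),s))
E
```

```text
[ 0.43726877 -0.24577731  0.12209639] 0.04465532690568186 [-1.60581899  1.56610531  6.13246405]
up ([-0.0002, 0.0002, -0.14], [0.0017, 0.0013, 0.0029])
T [0.56618342 0.24935467 0.        ]
over ([-0.0337, 0.5108, -0.1391], [0.0017, 0.0013, 0.0029])
mid ([0.063, 0.2384, -0.1397], [0.0017, 0.0013, 0.0029])
```

View pics/side2.png

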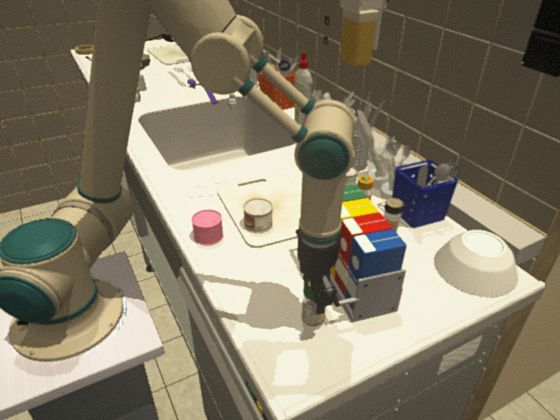

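>>> apply_moves --series '[[[0, 0, -0.03], [0, 0, 0]], [[0, 0, -0.07], [0, 0, 0]], [[0, 0, -0.11], [0, 0, 0]], [[0, 0.01, -0.14], [0, 0, 0]], [[0.02, 0.06, -0.14], [0, 0, 0]], [[0.035, 0.11, -0.14], [0, 0, 0]], [[0.05, 0.16, -0.14], [0, 0, 0]], [[0.06, 0.21, -0.14], [0, 0, 0]], [[0.055, 0.26, -0.14], [0, 0, 0]], [[0.04, 0.31, -0.14], [0, 0, 0]]]'

```text
time: 6.1
ee_pos: [0.4554, 0.0676, 0.2628]
ee_rot: [0.296, 3.126, 0.002]
ft_force: [1.3, -0.1, 0.7]
finger_gap: 0.0445
```

```bash
python3 - <<'E'
from h import *
from station import r
s=r.observe(); print(s['ee_pos'],s['finger_gap'],s['ft_force'])
T=bd(0.02,0.10,0)
print('over',go(T+[0,0,0.2],torot(),s)); print('down',go(T+[0,0,0.135],torot(),s))
E
```

```text
[0.4554236  0.06755818 0.26282572] 0.04446279006799242 [ 1.25107244 -0.14138023  0.71464107]
over ([-0.0745, 0.1993, 0.0632], [0.0013, 0.0018, 0.0031])
down ([-0.0744, 0.1992, 0.1282], [0.0013, 0.0018, 0.0031])
```

>>> apply_moves --series '[[[-0.02, 0.05, 0.0], [0, 0, 0]], [[-0.04, 0.1, 0.01], [0, 0, 0]], [[-0.06, 0.15, 0.03], [0, 0, 0]], [[-0.074, 0.199, 0.05], [0, 0, 0]], [[-0.074, 0.199, 0.08], [0, 0, 0]], [[-0.074, 0.199, 0.105], [0, 0, 0]], [[-0.074, 0.199, 0.12], [0, 0, 0]], [[-0.074, 0.199, 0.126], [0, 0, 0]], [[-0.074, 0.199, 0.129], [0, 0, 0]], [[-0.074, 0.199, 0.129], [0, 0, 0]]]'

```text
time: 7.35
ee_pos: [0.5661, 0.2492, 0.135]
ee_rot: [0.296, 3.124, 0.003]
ft_force: [-0.4, -0.6, -1.2]
finger_gap: 0.0442
```

```bash
python3 - <<'E'
from h import *
from station import r
s=r.observe(); print(s['ee_pos'],s['finger_gap'],s['ft_force'])
q=r.get_image('side'); save(q,'side3')
E
```

```text
[0.56614873 0.24921182 0.13499134] 0.04423164461272189 [-0.38559611 -0.57316853 -1.19951441]
```

View pics/side3.png

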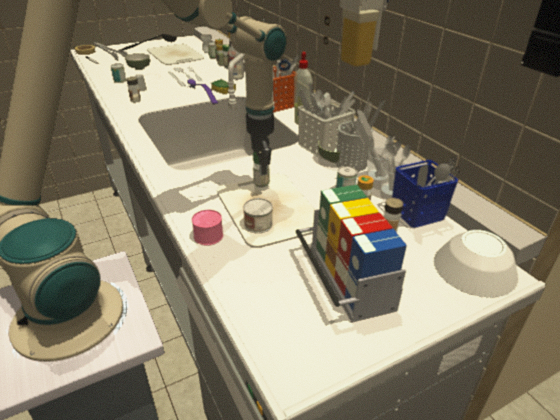

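The side view shows the jar upright at (262,172), held over the board behind the tin. There's no contact force yet, so I'll lower it the last 2 mm and then release.

>>> apply_moves --series '[[[0, 0, 0.001], [0, 0, 0]], [[0, 0, 0.002], [0, 0, 0]], [[0, 0, 0.0025], [0, 0, 0]], [[0, 0, 0.0025], [0, 0, 0]]]'

```text
time: 7.9
ee_pos: [0.5664, 0.2493, 0.1332]
ee_rot: [0.296, 3.123, 0.003]
ft_force: [-0.7, -0.2, 3.9]
finger_gap: 0.0444
```

>>> apply_moves --series '[[[0, 0, 0], [0, 0, 0]], [[0, 0, 0], [0, 0, 0]], [[0, 0, 0], [0, 0, 0]], [[0, 0, 0], [0, 0, 0]], [[0, 0, 0], [0, 0, 0]], [[0, 0, -0.01], [0, 0, 0]], [[0, 0, -0.03], [0, 0, 0]], [[0, 0, -0.07], [0, 0, 0]], [[0, 0, -0.12], [0, 0, 0]], [[0, 0, -0.17], [0, 0, 0]]]' --grip 100

```text
time: 9.15
ee_pos: [0.5655, 0.2489, 0.3055]
ee_rot: [0.296, 3.123, 0.004]
ft_force: [1.0, -0.5, -0.4]
finger_gap: 0.0856
```

```bash
python3 - <<'E'
from h import *
from station import r
s=r.observe(); print(s['ee_pos'],s['finger_gap'],s['ft_force'])
q=r.get_image('side'); save(q,'side4')
# behind blue carton, tip (73mm ahead) 
for n,(x,y,z) in dict(over=(0.125,-0.0855,0.36),behind=(0.118,-0.0855,0.158+0.073)).items(): print(n,rk(x,y,z),go(rk(x,y,z),torot(),s))
print('mid',go([0.5,-0.02,0.36],torot(),s))
# obstacles behind
p=pickle.load(open('top0.pkl','rb'))
v,u=np.mgrid[0:420,0:560]
W=world(p,np.c_[u.ravel(),v.ravel()],p['depth'].ravel())
A=W-O; X=A@XR;Yv=A@YR
m=(X>0.1)&(X<0.26)&(Yv>-0.17)&(Yv<0.0)&(W[:,2]>0.02)&(p['depth'].ravel()>0)
print(np.c_[X,Yv,W[:,2]][m][::40].round(3))
E
```

```text
[0.56549836 0.24894697 0.30548292] 0.08556110917188861 [ 0.98015721 -0.52835829 -0.44462495]
over [ 0.64568923 -0.27888025  0.36      ] ([-0.1782, -0.5032, -0.0551], [0.0028, 0.0047, 0.0029])
behind [ 0.63881784 -0.27754459  0.231     ] ([-0.1706, -0.5035, 0.0739], [0.0028, 0.0047, 0.0029])
mid ([0.0135, -0.2763, -0.0553], [0.0028, 0.0047, 0.0029])
[[ 0.202 -0.     0.734]
 [ 0.165 -0.017  0.819]
 [ 0.167 -0.013  0.805]
 [ 0.165 -0.007  0.801]
 [ 0.165 -0.004  0.794]
 [ 0.164 -0.     0.789]
 [ 0.169 -0.024  0.788]
 [ 0.164 -0.019  0.79 ]
 [ 0.163 -0.017  0.786]
 [ 0.165 -0.017  0.774]
 [ 0.165 -0.016  0.767]
 [ 0.165 -0.016  0.761]
 [ 0.166 -0.016  0.753]
 [ 0.165 -0.016  0.749]
 [ 0.166 -0.016  0.74 ]
 [ 0.167 -0.016  0.732]
 [ 0.164 -0.014  0.729]
 [ 0.161 -0.012  0.729]
 [ 0.161 -0.011  0.722]
 [ 0.16  -0.006  0.715]
 [ 0.166 -0.029  0.71 ]
 [ 0.166 -0.024  0.7  ]
 [ 0.165 -0.022  0.692]
 [ 0.259 -0.04   0.031]
 [ 0.257 -0.066  0.027]]
```

View pics/side4.png

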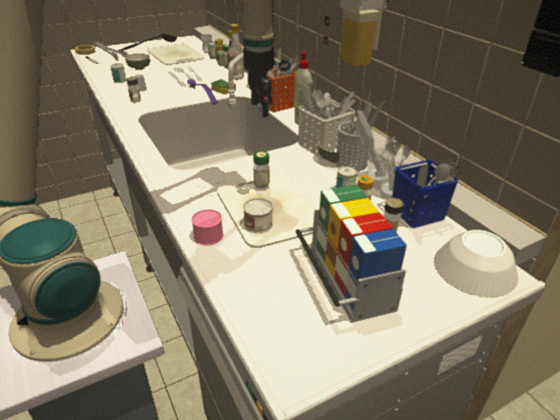

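The jar now stands on the board at (262,168) and the gripper is clear of it. Next I'll shut the fingers and go behind the blue carton.

>>> apply_moves --series '[[[-0.01, -0.05, -0.01], [0, 0, 0]], [[-0.03, -0.1, -0.01], [0, 0, 0]], [[-0.05, -0.15, -0.01], [0, 0, 0]], [[-0.07, -0.2, -0.01], [0, 0, 0]], [[-0.09, -0.25, -0.01], [0, 0, 0]], [[-0.11, -0.3, -0.01], [0, 0, 0]], [[-0.13, -0.35, -0.01], [0, 0, 0]], [[-0.15, -0.4, -0.01], [0, 0, 0]], [[-0.165, -0.45, -0.01], [0, 0, 0]], [[-0.178, -0.503, -0.01], [0, 0, 0]]]' --grip 0

```text
time: 10.45
ee_pos: [0.6484, -0.2793, 0.3223]
ee_rot: [0.294, 3.109, 0.012]
ft_force: [0.1, 0.9, 0.3]
finger_gap: -0.0004
```

```bash
cat > st.py <<'E'
from h import *
from station import r
s=r.observe(); print('t',s['time'],s['ee_pos'].round(4),'q',s['q'].round(3),s['finger_gap'],s['ft_force'].round(1))
e=s['ee_pos']-O; print('rack frame',(e@XR).round(4),(e@YR).round(4),e[2].round(4))
E
python3 - <<'E'
from st import *
q=r.get_image('side'); save(q,'side5')
for x,z in [(0.125,0.31),(0.125,0.226),(0.116,0.226)]: print(x,z,go(rk(x,-0.0855,z),torot(),s))
E
```

```text
t 10.45 [ 0.6484 -0.2793  0.3223] q [-0.511  0.463  1.168  0.014  1.496 -1.894] -0.0003875066274943793 [0.1 0.9 0.3]
rack frame 0.1277 -0.0854 0.3223
0.125 0.31 ([0.003, -0.0003, 0.0122], [0.0093, 0.0177, 0.0034])
0.125 0.226 ([0.0044, -0.001, 0.0962], [0.0093, 0.0177, 0.0034])
0.116 0.226 ([0.0134, -0.001, 0.0961], [0.0093, 0.0177, 0.0034])
```

View pics/side5.png

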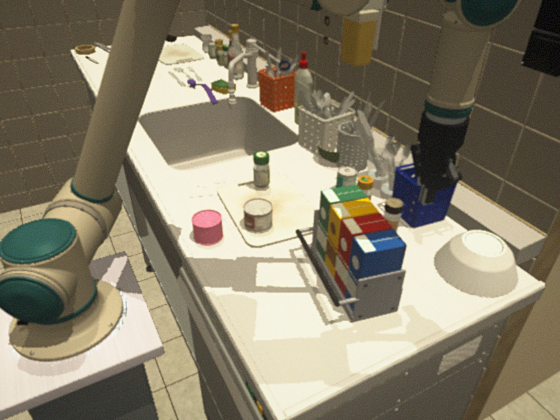

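>>> apply_moves --series '[[[0.004, 0, 0.02], [0.009, 0.018, 0]], [[0.004, -0.001, 0.045], [0.009, 0.018, 0]], [[0.004, -0.001, 0.07], [0.009, 0.018, 0]], [[0.004, -0.001, 0.088], [0.009, 0.018, 0]], [[0.004, -0.001, 0.096], [0.009, 0.018, 0]], [[0.004, -0.001, 0.096], [0.009, 0.018, 0]]]'

```text
time: 11.25
ee_pos: [0.6458, -0.2875, 0.2249]
ee_rot: [-0.303, -3.126, 0.012]
ft_force: [0.5, -0.5, -0.0]
finger_gap: 0.0
```

```bash
python3 - <<'E'
from st import *
q=r.get_image('side'); save(q,'side6')
d=0.103  # finger-centre x in carton frame
for th in [0,3,6,9,12,15,18,21,24,27,30,33]:
    a=np.deg2rad(th); x,z=d,0.145+0.073
    t=rk(x*np.cos(a)-z*np.sin(a),-0.0855,0.008+x*np.sin(a)+z*np.cos(a))
    print(th,t.round(3),go(t,torot(a),s))
E
```

```text
t 11.25 [ 0.6458 -0.2875  0.2249] q [-0.514  0.518  1.314 -0.008  1.307 -1.889] 4.705988320328632e-05 [ 0.5 -0.5 -0. ]
rack frame 0.1267 -0.0939 0.2249
0 [ 0.624 -0.275  0.226] ([0.0237, 0.0084, -0.0012], [-0.0077, 0.0003, -0.0015])
3 [ 0.613 -0.272  0.231] ([0.0353, 0.0083, -0.0063], [-0.0078, -0.0521, -0.0013])
6 [ 0.601 -0.27   0.236] ([0.0471, 0.0082, -0.0108], [-0.0078, -0.1045, -0.0011])
9 [ 0.589 -0.268  0.239] ([0.0591, 0.0082, -0.0146], [-0.0079, -0.1568, -0.0009])
12 [ 0.577 -0.266  0.243] ([0.0713, 0.0082, -0.0179], [-0.0079, -0.2092, -0.0007])
15 [ 0.565 -0.263  0.245] ([0.0837, 0.0081, -0.0204], [-0.0079, -0.2615, -0.0005])
18 [ 0.553 -0.261  0.247] ([0.0961, 0.0081, -0.0224], [-0.0079, -0.3139, -0.0003])
21 [ 0.541 -0.258  0.248] ([0.1087, 0.0081, -0.0236], [-0.0079, -0.3663, -0.0001])
24 [ 0.528 -0.256  0.249] ([0.1213, 0.008, -0.0243], [-0.008, -0.4186, 0.0001])
27 [ 0.516 -0.254  0.249] ([0.1339, 0.008, -0.0242], [-0.008, -0.471, 0.0003])
30 [ 0.504 -0.251  0.248] ([0.1465, 0.008, -0.0235], [-0.008, -0.5233, 0.0005])
33 [ 0.491 -0.249  0.247] ([0.1591, 0.008, -0.0222], [-0.008, -0.5757, 0.0007])
```

View pics/side6.png

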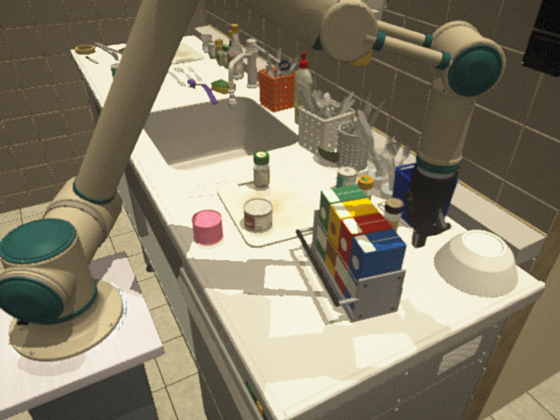

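>>> apply_moves --series '[[[0.005, 0.008, -0.001], [-0.008, 0, 0]], [[0.012, 0.008, -0.001], [-0.008, 0, 0]], [[0.018, 0.008, -0.001], [-0.008, 0, 0]], [[0.022, 0.008, -0.001], [-0.008, 0, 0]], [[0.023, 0.008, -0.001], [-0.008, 0, 0]]]'

```text
time: 11.92
ee_pos: [0.6247, -0.2756, 0.2268]
ee_rot: [0.304, 3.125, -0.001]
ft_force: [0.1, -0.4, -0.1]
finger_gap: 0.0003
```

```bash
python3 - <<'E'
from st import *
q=r.get_image('side'); save(q,'side7')
d=0.103
for th in [0,3,6,9,12,15,18,21,24,27,30,33]:
    a=np.deg2rad(th); x,z=d,0.145+0.073
    t=rk(x*np.cos(a)-z*np.sin(a),-0.0855,0.008+x*np.sin(a)+z*np.cos(a))
    print(th,go(t,torot(a),s))
E
```

```text
t 11.925 [ 0.6247 -0.2756  0.2268] q [-0.517  0.481  1.374  0.     1.284 -1.894] 0.00032662395899277967 [ 0.1 -0.4 -0.1]
rack frame 0.1038 -0.0863 0.2268
0 ([0.0008, 0.0008, 0.0008], [-0.0003, 0.002, -0.002])
3 ([0.0123, 0.0008, -0.0043], [-0.0004, -0.0504, -0.002])
6 ([0.0241, 0.0007, -0.0088], [-0.0005, -0.1027, -0.002])
9 ([0.0361, 0.0007, -0.0127], [-0.0005, -0.1551, -0.002])
12 ([0.0483, 0.0007, -0.0159], [-0.0006, -0.2075, -0.002])
15 ([0.0607, 0.0007, -0.0185], [-0.0006, -0.2598, -0.002])
18 ([0.0731, 0.0006, -0.0205], [-0.0007, -0.3122, -0.0019])
21 ([0.0857, 0.0006, -0.0218], [-0.0007, -0.3645, -0.0019])
24 ([0.0983, 0.0006, -0.0224], [-0.0008, -0.4169, -0.0019])
27 ([0.1109, 0.0006, -0.0224], [-0.0008, -0.4693, -0.0019])
30 ([0.1235, 0.0005, -0.0217], [-0.0009, -0.5216, -0.0019])
33 ([0.1361, 0.0005, -0.0204], [-0.0009, -0.574, -0.0019])
```

View pics/side7.png

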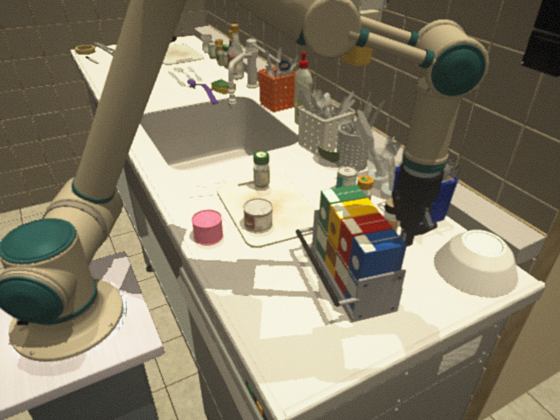

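>>> apply_moves --series '[[[0.003, 0, 0], [0, -0.01, 0]], [[0.008, 0, -0.002], [0, -0.03, 0]], [[0.014, 0, -0.005], [0, -0.055, 0]], [[0.02, 0, -0.007], [0, -0.085, 0]], [[0.028, 0, -0.01], [0, -0.12, 0]], [[0.036, 0, -0.013], [0, -0.155, 0]], [[0.044, 0, -0.015], [0, -0.19, 0]], [[0.052, 0, -0.017], [0, -0.225, 0]], [[0.061, 0, -0.0185], [0, -0.26, 0]], [[0.061, 0, -0.0185], [0, -0.26, 0]]]'

```text
time: 13.22
ee_pos: [0.5635, -0.2634, 0.2457]
ee_rot: [0.28, 2.867, -0.037]
ft_force: [0.1, -0.7, 0.8]
finger_gap: -0.0001
```

```bash
python3 - <<'E'
from st import *
q=r.get_image('side'); save(q,'side8')
d=0.103
for th in [15,18,21,24,27,30,33,35]:
    a=np.deg2rad(th); x,z=d,0.145+0.073
    t=rk(x*np.cos(a)-z*np.sin(a),-0.0855,0.008+x*np.sin(a)+z*np.cos(a))
    print(th,go(t,torot(a),s))
E
```

```text
t 13.225 [ 0.5635 -0.2634  0.2457] q [-0.597  0.284  1.67   0.125  0.949 -2.034] -9.827637308935872e-05 [ 0.1 -0.7  0.8]
rack frame 0.0414 -0.086 0.2457
15 ([-0.0015, 0.0005, 0.0009], [-0.0011, 0.0003, -0.0026])
18 ([0.01, 0.0005, -0.0042], [-0.0011, -0.052, -0.0026])
21 ([0.0218, 0.0005, -0.0087], [-0.0012, -0.1044, -0.0025])
24 ([0.0339, 0.0004, -0.0126], [-0.0013, -0.1568, -0.0025])
27 ([0.0461, 0.0004, -0.0158], [-0.0013, -0.2091, -0.0025])
30 ([0.0584, 0.0004, -0.0184], [-0.0014, -0.2615, -0.0024])
33 ([0.0709, 0.0003, -0.0203], [-0.0015, -0.3138, -0.0024])
35 ([0.0793, 0.0003, -0.0212], [-0.0015, -0.3487, -0.0024])
```

View pics/side8.png

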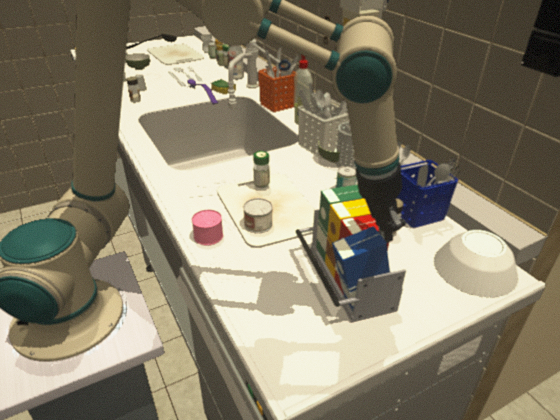

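The blue carton is tilting forward, its top now near (360,255), and the others are staying put. I'll carry on past 28°.

>>> apply_moves --series '[[[0.006, 0, -0.002], [0, -0.03, 0]], [[0.014, 0, -0.006], [0, -0.07, 0]], [[0.022, 0, -0.009], [0, -0.105, 0]], [[0.03, 0, -0.011], [0, -0.14, 0]], [[0.038, 0, -0.014], [0, -0.175, 0]], [[0.046, 0, -0.016], [0, -0.21, 0]], [[0.054, 0, -0.0175], [0, -0.245, 0]], [[0.062, 0, -0.019], [0, -0.28, 0]], [[0.071, 0, -0.02], [0, -0.315, 0]], [[0.071, 0, -0.02], [0, -0.315, 0]]]'

```text
time: 14.52
ee_pos: [0.4913, -0.2492, 0.2461]
ee_rot: [0.251, 2.555, -0.074]
ft_force: [-0.1, -0.6, 0.5]
finger_gap: 0.0001
```

```bash
python3 - <<'E'
from st import *
q=r.get_image('side'); save(q,'side9')
E
```

```text
t 14.525 [ 0.4913 -0.2492  0.2461] q [-0.752  0.107  2.015  0.548  0.586 -2.522] 0.00014546401546944922 [-0.1 -0.6  0.5]
rack frame -0.0322 -0.0858 0.2461
```

View pics/side9.png

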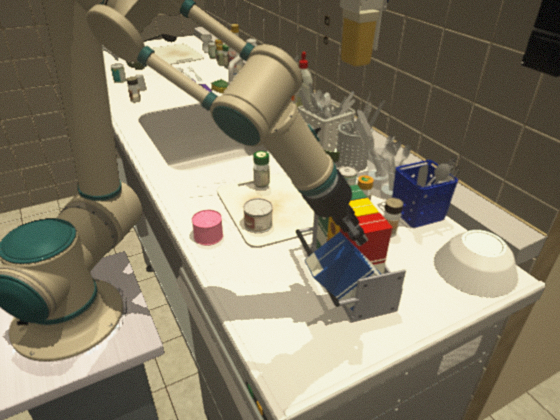

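Blue is past the tipping point and seems to rest on the rail, its top now at about (345,265). I'll take the hand off and check that it leans by itself.

>>> apply_moves --series '[[[-0.005, 0, -0.01], [0, 0, 0]], [[-0.01, 0, -0.03], [0, 0, 0]], [[-0.01, 0, -0.06], [0, 0, 0]], [[-0.01, 0, -0.1], [0, 0, 0]], [[-0.01, 0, -0.13], [0, 0.08, 0]], [[-0.01, 0, -0.14], [0, 0.2, 0]], [[-0.01, 0, -0.14], [0, 0.3, 0]]]'

```text
time: 15.45
ee_pos: [0.4256, -0.2373, 0.3728]
ee_rot: [0.281, 2.851, -0.046]
ft_force: [0.3, 0.7, 0.2]
finger_gap: 0.0
```

```bash
python3 - <<'E'
from st import *
q=r.get_image('side'); save(q,'side10'); pickle.dump(q,open('s10.pkl','wb'))
p=r.get_image('top'); save(p,'top10'); pickle.dump(p,open('t10.pkl','wb'))
for n,p_ in (('side',q),('top',p)):
    c=r.cut_out(p_,'blue_carton_center'); print(n,[(x['at'],x['score'],x['region'].sum()) for x in c])
    if c: np.save(n+'10m.npy',c[0]['region'])
E
```

```text
t 15.45 [ 0.4256 -0.2373  0.3728] q [-0.735 -0.008  1.705  0.147  1.205 -2.146] 1.2082055868968305e-06 [0.3 0.7 0.2]
rack frame -0.099 -0.0867 0.3728
side [([263.0, 169.8], 0.49, np.int64(602))]
top [([389.6, 206.1], 0.92, np.int64(1557))]
```

View pics/side10.png

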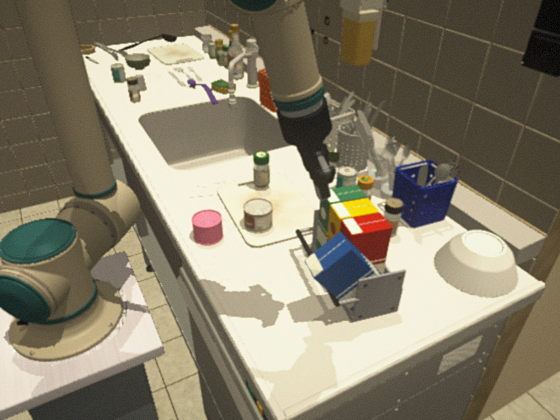

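View pics/top10.png

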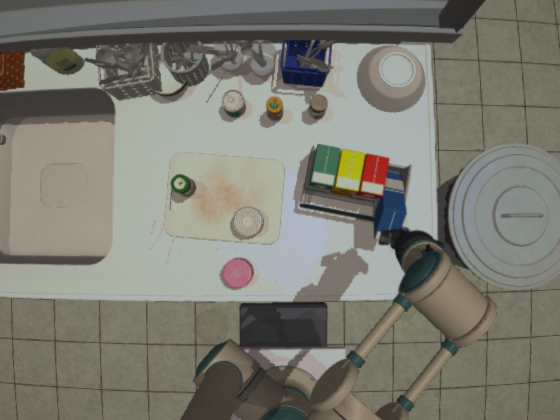

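With the hand off, blue leans on the rail in both views (side (340,262), top (390,210)). The jar stands on the board at top (182,185). I'll measure blue's tilt.

```bash
python3 - <<'E'
from h import *
for n in ('s10','t10'):
    p=pickle.load(open(n+'.pkl','rb')); hsv=cv2.cvtColor(p['frame'],cv2.COLOR_RGB2HSV)
    m=(hsv[...,0]>=98)&(hsv[...,0]<=125)&(hsv[...,1]>90)
    v,u=np.mgrid[0:420,0:560]; m&=(u>300)&(u<415)&(v>165)&(v<320)
    P=cloud(p,m); A=P-O; Q=np.c_[A@XR,A@YR,A[:,2]]
    Q=Q[(Q[:,0]<0.1)&(Q[:,0]>-.2)&(np.abs(Q[:,1]+.09)<.05)]
    print(n,len(Q),np.percentile(Q,[1,50,99],axis=0).round(4).tolist())
    # back/top faces: fit plane by y-bins: print upper envelope
    for lo in np.arange(-0.11,0.08,0.015):
        k=(Q[:,0]>=lo)&(Q[:,0]<lo+0.015)
        if k.sum()>5: print(round(lo+.0075,4),k.sum(),np.percentile(Q[k][:,2],[5,50,95]).round(4),np.percentile(Q[k][:,1],[3,97]).round(4))
for th in (34,36,38,40): 
    a=np.deg2rad(th);c,s=np.cos(a),np.sin(a);
    print(th,[(round(x*c-z*s,4),round(.008+x*s+z*c,4)) for x,z in [(.09,.17),(0,.17),(.09,0)]])
E
```

```text
s10 1947 [[-0.0852, -0.1142, 0.0936], [-0.0418, -0.1114, 0.1592], [0.0136, -0.0616, 0.1969]]
-0.0875 42 [0.1315 0.1454 0.1552] [-0.1142 -0.1104]
-0.0725 275 [0.1189 0.1606 0.1683] [-0.1137 -0.0629]
-0.0575 406 [0.1042 0.169  0.1797] [-0.1136 -0.0638]
-0.0425 463 [0.0973 0.1731 0.1916] [-0.1139 -0.0643]
-0.0275 375 [0.1058 0.1655 0.1969] [-0.1136 -0.0667]
-0.0125 221 [0.1124 0.151  0.1824] [-0.1139 -0.0701]
0.0025 125 [0.1254 0.1471 0.1646] [-0.1141 -0.0698]
0.0175 38 [0.1268 0.1407 0.1479] [-0.1138 -0.0686]
t10 1096 [[-0.0777, -0.1084, 0.0685], [-0.0289, -0.0778, 0.1709], [0.0732, -0.056, 0.1979]]
-0.0725 92 [0.1424 0.1653 0.3325] [-0.0937 -0.0563]
-0.0575 178 [0.1273 0.1732 0.1808] [-0.1071 -0.0564]
-0.0425 195 [0.1177 0.1851 0.1925] [-0.1057 -0.0561]
-0.0275 183 [0.1312 0.192  0.1971] [-0.1067 -0.0561]
-0.0125 155 [0.1364 0.1757 0.186 ] [-0.1071 -0.0563]
0.0025 125 [0.1478 0.1571 0.1671] [-0.1074 -0.0569]
0.0175 81 [0.1333 0.1417 0.1476] [-0.1078 -0.0649]
0.0625 57 [0.0723 0.0798 0.088 ] [-0.1089 -0.0752]
0.0775 25 [0.0635 0.0692 0.0732] [-0.1083 -0.0772]
34 [(np.float64(-0.0204), np.float64(0.1993)), (np.float64(-0.0951), np.float64(0.1489)), (np.float64(0.0746), np.float64(0.0583))]
36 [(np.float64(-0.0271), np.float64(0.1984)), (np.float64(-0.0999), np.float64(0.1455)), (np.float64(0.0728), np.float64(0.0609))]
38 [(np.float64(-0.0337), np.float64(0.1974)), (np.float64(-0.1047), np.float64(0.142)), (np.float64(0.0709), np.float64(0.0634))]
40 [(np.float64(-0.0403), np.float64(0.1961)), (np.float64(-0.1093), np.float64(0.1382)), (np.float64(0.0689), np.float64(0.0659))]
```

>>> apply_moves --series '[[[0, 0, -0.005], [0, 0, 0.17]], [[0, 0, -0.01], [0, 0, 0.35]], [[0, 0, -0.015], [0, 0, 0.53]], [[0, 0, -0.02], [0, 0, 0.71]], [[0, 0, -0.02], [0, 0, 0.89]], [[0, 0, -0.02], [0, 0, 1.07]], [[0, 0, -0.02], [0, 0, 1.25]], [[0, 0, -0.02], [0, 0, 1.43]], [[0, 0, -0.02], [0, 0, 1.6]], [[0, 0, -0.02], [0, 0, 1.7]]]' --grip 100

```text
time: 16.9
ee_pos: [0.4197, -0.2351, 0.3887]
ee_rot: [2.378, 1.703, 0.281]
ft_force: [-0.4, -0.3, 1.0]
finger_gap: 0.0856
```

```bash
cat >> h.py <<'E'
FL=np.diag([-1.,-1.,1.])
def bodypt(x,z,thdeg,y=-0.085):
    a=np.deg2rad(thdeg); c,s=np.cos(a),np.sin(a)
    return rk(x*c-z*s,y,0.008+x*s+z*c)
E
python3 - <<'E'
from st import *
for L,th in [(0.14,15),(0.14,25),(0.1,38)]:
    print(L,th,go(bodypt(0.045,0.145+0.054+L,38),torot(np.deg2rad(th))@FL,s))
E
```

```text
t 16.9 [ 0.4197 -0.2351  0.3887] q [-0.744 -0.023  1.682  0.152  1.247 -0.447] 0.08555183508530215 [-0.4 -0.3  1. ]
rack frame -0.1051 -0.0856 0.3887
0.14 15 ([-0.0113, -0.0884, 0.0638], [0.0133, -0.013, 1.4348])
0.14 25 ([-0.0113, -0.0884, 0.0638], [-0.1119, 0.1305, 1.4318])
0.1 38 ([-0.0093, -0.0735, 0.1009], [-0.2744, 0.3168, 1.4161])
```

>>> apply_moves --series '[[[0, -0.01, 0], [0, 0, 0.18]], [[0, -0.03, 0.01], [0, 0, 0.36]], [[-0.005, -0.05, 0.02], [0, 0, 0.54]], [[-0.01, -0.07, 0.04], [0, 0, 0.72]], [[-0.01, -0.088, 0.055], [0, 0, 0.9]], [[-0.011, -0.088, 0.064], [0, 0, 1.08]], [[-0.011, -0.088, 0.064], [0, 0, 1.26]], [[-0.011, -0.088, 0.064], [-0.03, 0.04, 1.43]], [[-0.011, -0.088, 0.064], [-0.112, 0.13, 1.432]], [[-0.011, -0.088, 0.064], [-0.112, 0.13, 1.432]]]'

```text
time: 18.15
ee_pos: [0.3518, -0.2203, 0.302]
ee_rot: [3.014, -0.295, 0.666]
ft_force: [0.4, 0.3, -0.0]
finger_gap: 0.0854
```

```bash
python3 - <<'E'
from st import *
for L,th in [(0.1,32),(0.1,38),(0.06,38),(0,38)]:
    print(L,th,go(bodypt(0.045,0.145+0.054+L,38),torot(np.deg2rad(th))@FL,s))
q=r.get_image('side'); save(q,'side11')
E
```

```text
t 18.15 [ 0.3518 -0.2203  0.302 ] q [-0.936 -0.132  2.035  0.36   0.941  0.66 ] 0.08535090545131124 [ 0.4  0.3 -0. ]
rack frame -0.1747 -0.0841 0.302
0.1 32 ([0.0107, 0.0009, 0.0388], [0.0006, 0.1237, -0.0032])
0.1 38 ([0.0107, 0.0009, 0.0388], [0.0008, 0.2284, -0.0031])
0.06 38 ([0.0198, 0.0008, 0.0777], [0.0008, 0.2284, -0.0031])
0 38 ([0.0334, 0.0007, 0.1362], [0.0008, 0.2284, -0.0031])
```

View pics/side11.png

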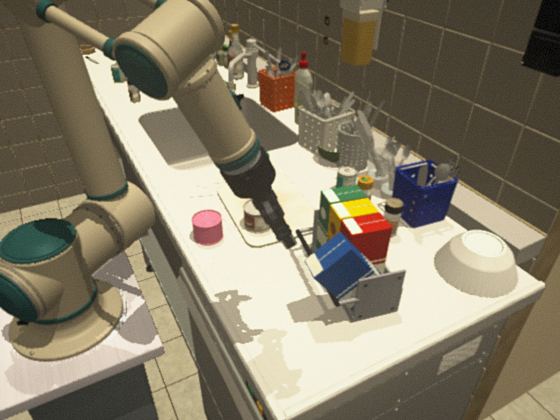

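>>> apply_moves --series '[[[0.004, 0, 0.012], [0, 0.05, 0]], [[0.008, 0.001, 0.025], [0, 0.11, 0]], [[0.011, 0.001, 0.038], [0, 0.17, 0]], [[0.015, 0.001, 0.055], [0, 0.228, 0]], [[0.018, 0.001, 0.07], [0, 0.228, 0]], [[0.018, 0.001, 0.07], [0, 0.228, 0]]]'

```text
time: 18.95
ee_pos: [0.3977, -0.2306, 0.246]
ee_rot: [2.901, -0.282, 0.996]
ft_force: [-0.3, 0.9, -0.4]
finger_gap: 0.0858
```

```bash
python3 - <<'E'
from st import *
for L,th in [(0.04,38),(0,38)]:
    print(L,th,go(bodypt(0.045,0.145+0.054+L,38),torot(np.deg2rad(th))@FL,s))
q=r.get_image('wrist'); save(q,'wrist12')
E
```

```text
t 18.95 [ 0.3977 -0.2306  0.246 ] q [-0.962 -0.037  2.215  0.822  0.623  0.201] 0.0858459394620348 [-0.3  0.9 -0.4]
rack frame -0.1277 -0.0854 0.246
0.04 38 ([-0.0008, -0.0004, 0.0271], [-0.0005, 0.0022, -0.0019])
0 38 ([-0.0008, -0.0004, 0.0671], [-0.0005, 0.0022, -0.0019])
```

View pics/wrist12.png

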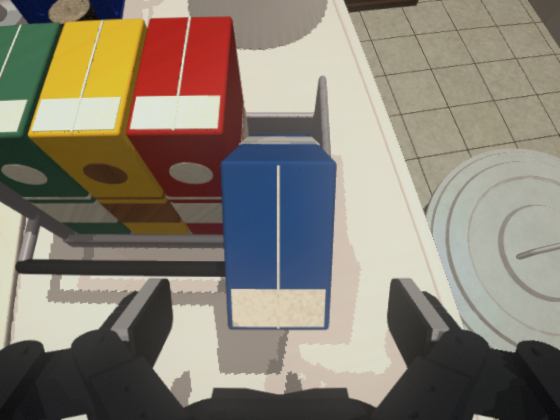

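The wrist view has the blue carton's top centred between the fingers (column 278) and aligned with the tool. Now I'll advance along its axis and close.

>>> apply_moves --series '[[[-0.001, 0, 0.015], [0, 0, 0]], [[-0.001, 0, 0.03], [0, 0, 0]], [[-0.001, 0, 0.045], [0, 0, 0]], [[-0.001, 0, 0.058], [0, 0, 0]], [[-0.001, 0, 0.067], [0, 0, 0]], [[-0.001, 0, 0.067], [0, 0, 0]]]'

```text
time: 19.75
ee_pos: [0.4377, -0.2386, 0.1932]
ee_rot: [2.9, -0.281, 0.997]
ft_force: [0.4, -0.3, -0.2]
finger_gap: 0.0854
```

```bash
python3 - <<'E'
from st import *
print(go(bodypt(0.045,0.145+0.054,38),torot(np.deg2rad(38))@FL,s))
q=r.get_image('side'); save(q,'side13')
E
```

```text
t 19.75 [ 0.4377 -0.2386  0.1932] q [-0.874  0.108  2.244  1.047  0.464  0.005] 0.0853622159074351 [ 0.4 -0.3 -0.2]
rack frame -0.0868 -0.0856 0.1932
([-0.0006, -0.0006, 0.0004], [-0.0001, 0.0011, -0.001])
```

View pics/side13.png

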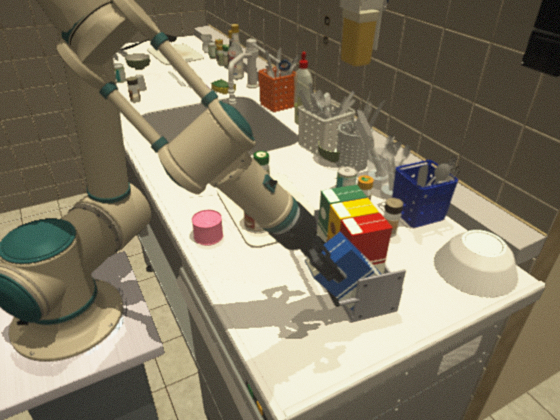

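>>> apply_moves --series '[[[0, 0, 0], [0, 0, 0]], [[0, 0, 0], [0, 0, 0]], [[0, 0, 0], [0, 0, 0]], [[0, 0, 0], [0, 0, 0]], [[0, 0, 0], [0, 0, 0]], [[0, 0, 0], [0, 0, 0]]]' --grip 0

```text
time: 20.55
ee_pos: [0.4376, -0.2388, 0.194]
ee_rot: [2.899, -0.281, 0.998]
ft_force: [-3.8, 1.1, 5.9]
finger_gap: 0.053
```

>>> apply_moves --series '[[[0, 0, -0.01], [0, 0, 0]], [[0, 0, -0.025], [0, 0, 0]], [[0, 0, -0.04], [0, 0, 0]], [[0, 0, -0.055], [0, 0, 0]], [[0, 0, -0.07], [0, 0, 0]], [[0, 0, -0.085], [0, 0, 0]], [[0, 0, -0.1], [0, 0, 0]], [[0, 0, -0.115], [0, 0, 0]], [[0, 0, -0.13], [0, 0, 0]], [[0, 0, -0.14], [0, 0, 0]]]'

```text
time: 21.8
ee_pos: [0.3523, -0.2217, 0.304]
ee_rot: [2.9, -0.28, 0.997]
ft_force: [0.4, -0.1, -2.0]
finger_gap: 0.0533
```

```bash
python3 - <<'E'
from st import *
q=r.get_image('side'); save(q,'side14')
print(go(s['ee_pos']+[0,0,0.06],torot(0)@FL,s))
E
```

```text
t 21.8 [ 0.3523 -0.2217  0.304 ] q [-1.089 -0.184  2.161  0.697  0.845  0.285] 0.053331043035650144 [ 0.4 -0.1 -2. ]
rack frame -0.1739 -0.0853 0.304
([0.0369, -0.0, -0.0473], [-0.0001, -0.662, -0.0008])
```

View pics/side14.png

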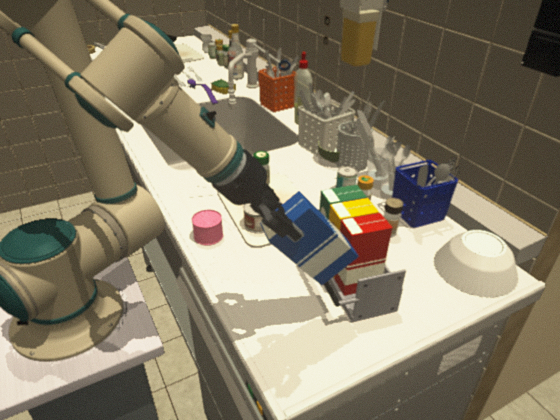

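>>> apply_moves --series '[[[0.01, 0, -0.015], [0, -0.05, 0]], [[0.02, 0, -0.025], [0, -0.13, 0]], [[0.03, 0, -0.035], [0, -0.23, 0]], [[0.037, 0, -0.045], [0, -0.34, 0]], [[0.04, 0, -0.05], [0, -0.45, 0]], [[0.04, 0, -0.05], [0, -0.56, 0]], [[0.04, 0, -0.05], [0, -0.64, 0]], [[0.04, 0, -0.05], [0, -0.662, 0]], [[0.04, 0, -0.05], [0, -0.662, 0]]]'

```text
time: 22.98
ee_pos: [0.3533, -0.2219, 0.3684]
ee_rot: [3.127, -0.302, 0.002]
ft_force: [-0.3, -0.6, -1.2]
finger_gap: 0.0536
```

```bash
python3 - <<'E'
from st import *
T=bd(0.04,0.02,0); print(T)
Rt=torot(0,by_)@FL
for n,t in dict(m1=[0.38,-0.05,.36],m2=[0.46,0.1,.36],over=T+[0,0,0.34],low=T+[0,0,.215]).items(): print(n,go(t,Rt,s))
q=r.get_image('side'); save(q,'side15')
E
```

```text
t 22.975 [ 0.3533 -0.2219  0.3684] q [-7.280e-01 -1.000e-03  1.682e+00  1.000e-03  1.460e+00  1.035e+00] 0.05361329295938029 [-0.3 -0.6 -1.2]
rack frame -0.1729 -0.0853 0.3684
[0.58083754 0.16820507 0.        ]
m1 ([-0.0067, -0.1738, 0.0084], [0.0001, -0.0011, -0.1261])
m2 ([0.0432, -0.3363, 0.0084], [0.0001, -0.0011, -0.1261])
over ([0.1487, -0.4264, 0.0285], [0.0001, -0.0011, -0.1261])
low ([0.1486, -0.4264, 0.1535], [0.0001, -0.0011, -0.1261])
```

View pics/side15.png

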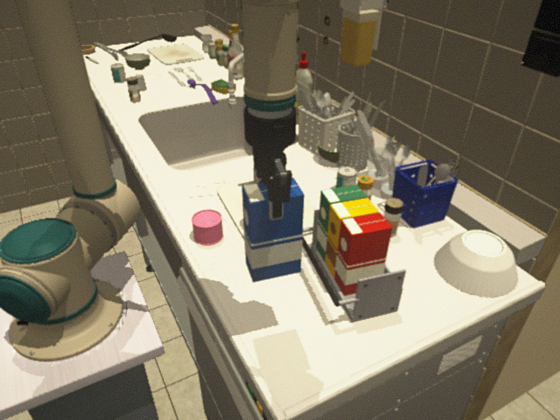

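The carton is out, held upright at (272,230), and the other three still stand. Now I'll carry it to the board.

>>> apply_moves --series '[[[0, -0.04, 0.005], [0, 0, -0.02]], [[-0.005, -0.085, 0.01], [0, 0, -0.04]], [[-0.005, -0.13, 0.01], [0, 0, -0.06]], [[-0.005, -0.175, 0.01], [0, 0, -0.08]], [[0.01, -0.22, 0.01], [0, 0, -0.1]], [[0.025, -0.265, 0.01], [0, 0, -0.12]], [[0.04, -0.31, 0.01], [0, 0, -0.126]], [[0.065, -0.345, 0.01], [0, 0, -0.126]], [[0.095, -0.375, 0.01], [0, 0, -0.126]], [[0.12, -0.4, 0.02], [0, 0, -0.126]]]'

```text
time: 24.28
ee_pos: [0.5486, 0.1486, 0.3495]
ee_rot: [-3.139, 0.105, -0.007]
ft_force: [0.0, -0.3, -1.6]
finger_gap: 0.0533
```

```bash
python3 - <<'E'
from st import *
T=bd(0.04,0.02,0); print(T)
Rt=torot(0,by_)@FL
for n,t in dict(over=T+[0,0,0.3],low=T+[0,0,.215]).items(): print(n,go(t,Rt,s))
q=r.get_image('top'); save(q,'top16')
E
```

```text
t 24.275 [0.5486 0.1486 0.3495] q [ 0.142  0.242  1.44  -0.     1.455  1.78 ] 0.05333648066549214 [ 0.  -0.3 -1.6]
rack frame -0.0518 0.3156 0.3495
[0.58083754 0.16820507 0.        ]
over ([0.0306, -0.0217, 0.0496], [-0.0008, -0.0045, -0.0004])
low ([0.0302, -0.0216, 0.1346], [-0.0008, -0.0045, -0.0004])
```

View pics/top16.png

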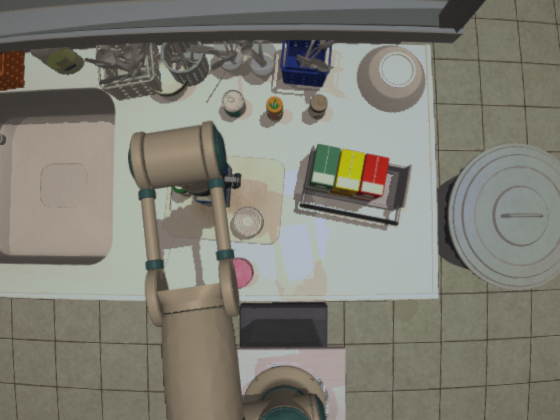

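>>> apply_moves --series '[[[0.012, -0.01, 0.01], [0, -0.004, 0]], [[0.025, -0.018, 0.025], [0, -0.004, 0]], [[0.03, -0.0215, 0.045], [0, -0.004, 0]], [[0.03, -0.0215, 0.065], [0, -0.004, 0]], [[0.03, -0.0215, 0.085], [0, -0.004, 0]], [[0.03, -0.0215, 0.105], [0, -0.004, 0]], [[0.03, -0.0215, 0.12], [0, -0.004, 0]], [[0.03, -0.0215, 0.13], [0, -0.004, 0]], [[0.03, -0.0215, 0.135], [0, -0.004, 0]], [[0.03, -0.0215, 0.135], [0, -0.004, 0]]]'

```text
time: 25.58
ee_pos: [0.5841, 0.1704, 0.2155]
ee_rot: [-3.136, 0.104, -0.006]
ft_force: [-3.3, -1.8, 12.1]
finger_gap: 0.0536
```

```bash
python3 - <<'E'
from st import *
Rt=torot(0,by_)@FL
print(go(s['ee_pos']-[0,0,0.004],Rt,s))
q=r.get_image('side'); save(q,'side17')
E
```

```text
t 25.575 [0.5841 0.1704 0.2155] q [0.168 0.383 1.571 0.003 1.183 1.804] 0.053552311180376004 [-3.3 -1.8 12.1]
rack frame -0.0212 0.3438 0.2155
([-0.0, 0.0, 0.004], [-0.0038, -0.0036, 0.0])
```

View pics/side17.png

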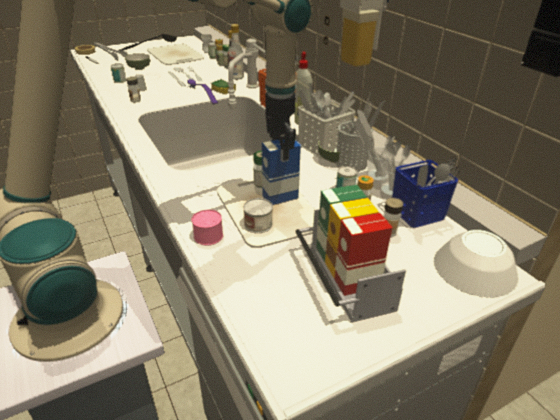

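The carton sits on the board at (281,172) with a 12 N contact force. Opening now, then a straight retreat.

>>> apply_moves --series '[[[0, 0, -0.001], [0, 0, 0]], [[0, 0, -0.001], [0, 0, 0]], [[0, 0, -0.001], [0, 0, 0]]]'

```text
time: 26.0
ee_pos: [0.5841, 0.1704, 0.216]
ee_rot: [-3.136, 0.104, -0.005]
ft_force: [-0.6, -0.6, -1.9]
finger_gap: 0.0532
```

>>> apply_moves --series '[[[0, 0, 0], [0, 0, 0]], [[0, 0, 0], [0, 0, 0]], [[0, 0, 0], [0, 0, 0]], [[0, 0, 0], [0, 0, 0]], [[0, 0, 0], [0, 0, 0]], [[0, 0, -0.015], [0, 0, 0]], [[0, 0, -0.035], [0, 0, 0]], [[0, 0, -0.06], [0, 0, 0]], [[0, 0, -0.09], [0, 0, 0]], [[0, 0, -0.12], [0, 0, 0]]]' --grip 100

```text
time: 27.25
ee_pos: [0.5837, 0.17, 0.3383]
ee_rot: [-3.136, 0.104, -0.008]
ft_force: [0.5, 0.8, 0.4]
finger_gap: 0.0855
```

```bash
python3 - <<'E'
from st import *
q=r.get_image('side'); save(q,'side18')
Rt=torot(0,by_)@FL
print(go([0.36,0.0,0.36],Rt,s))
E
```

```text
t 27.25 [0.5837 0.17   0.3383] q [0.168 0.307 1.375 0.003 1.454 1.804] 0.0854811112945657 [0.5 0.8 0.4]
rack frame -0.0215 0.3433 0.3383
([-0.2118, 0.1843, -0.0235], [-0.0041, -0.0048, -0.0])
```

View pics/side18.png

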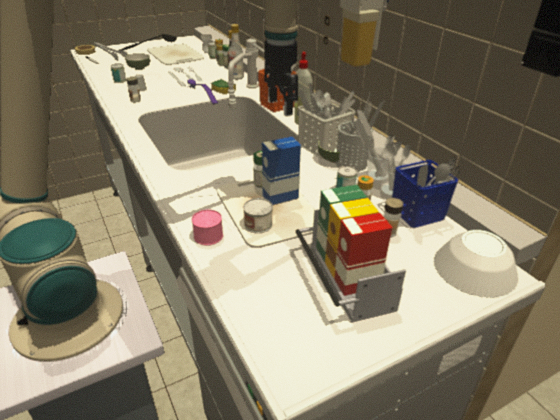

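The carton stands free at (281,170). I'll back the arm away so the top camera gets a clear last check.

>>> apply_moves --series '[[[-0.02, 0.02, -0.02], [0, 0, 0]], [[-0.06, 0.05, -0.03], [0, 0, 0]], [[-0.1, 0.09, -0.03], [0, 0, 0]], [[-0.14, 0.12, -0.03], [0, 0, 0]], [[-0.18, 0.16, -0.03], [0, 0, 0]], [[-0.21, 0.2, -0.03], [0, 0, 0]], [[-0.21, 0.25, -0.03], [0, 0, 0]], [[-0.21, 0.29, -0.03], [0, 0, 0]], [[-0.21, 0.29, -0.03], [0, 0, 0]]]'

```text
time: 28.42
ee_pos: [0.3559, -0.1075, 0.3693]
ee_rot: [-3.135, 0.112, -0.023]
ft_force: [-0.2, 0.3, 0.5]
finger_gap: 0.0851
```

```bash
python3 - <<'E'
from st import *
p=r.get_image('top'); save(p,'top19')
v,u=np.mgrid[0:420,0:560]
W=world(p,np.c_[u.ravel(),v.ravel()],p['depth'].ravel()).reshape(420,560,3)
B=W-BO; bx=B@BX; by=B@BY; z=W[...,2]
inb=(abs(bx)<.12)&(abs(by)<.16)
for n,lo,hi,c in [('carton',.174,.2,None),('jar',.108,.13,(.02,.10)),('tin',.06,.08,(-.059,-.066))]:
    m=inb&(z>lo)&(z<hi)
    if c: m&=np.hypot(bx-c[0],by-c[1])<.055
    Q=W[m]; print(n,m.sum(),np.median(z[m]),z[m].min().round(4),z[m].max().round(4),cv2.minAreaRect(Q[:,:2].astype(np.float32)),'board',bx[m].mean().round(3),by[m].mean().round(3), cv2.minEnclosingCircle(Q[:,:2].astype(np.float32)) if c else '')
m=(z>.165)&(z<.2)&(u>290)&(u<430)&(v>130)&(v<230)
print('row',cv2.minAreaRect(W[m][:,:2].astype(np.float32)),np.median(z[m]))
E
```

```text
t 28.425 [ 0.3559 -0.1075  0.3693] q [-0.489 -0.082  1.755  0.01   1.457  1.152] 0.08510784089953924 [-0.2  0.3  0.5]
rack frame -0.1921 0.0274 0.3693
carton 932 0.18088277742030667 0.1742 0.1877 ((0.5884408950805664, 0.1720760017633438), (0.05486708879470825, 0.09099851548671722), 85.61187744140625) board 0.046 0.024 
jar 295 0.1160273263411622 0.1089 0.1235 ((0.557424008846283, 0.23989742994308472), (0.06852638721466064, 0.04527122154831886), 39.28697967529297) board 0.02 0.098 ((0.561092734336853, 0.23470088839530945), 0.03763199970126152)
tin 726 0.06606605537785304 0.0601 0.0753 ((0.47690266370773315, 0.08923117816448212), (0.07379350811243057, 0.073490209877491), 63.15679931640625) board -0.059 -0.066 ((0.47705432772636414, 0.08888231217861176), 0.03785000368952751)
row ((0.5889566540718079, -0.15123659372329712), (0.16820427775382996, 0.09163352102041245), 78.56881713867188) 0.17787649315362564
```

View pics/top19.png

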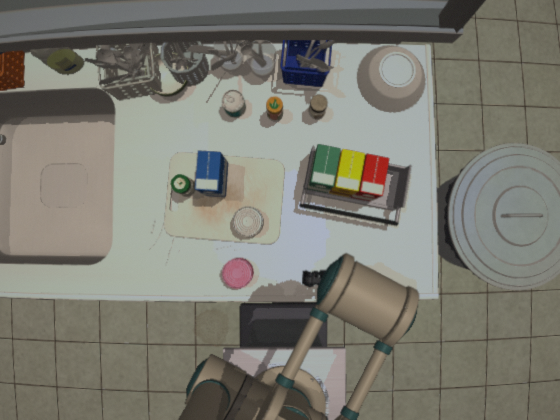

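```bash
python3 - <<'E'
from station import r
print(r.job_done()); print(r.observe()['time'])
E
```

```text
the job is handed in; nothing more can be done
None
the job is handed in; nothing more can be done
```

The job is handed in at about 28.5 s of the 64 s allowed; the system reported no verdict.

- **Jar:** I stood it on the board first. It is upright with its top at 0.116 m, as expected.
- **Lean:** I then drew the blue carton forward with shut fingers near its top back edge. With the hand fully off, it leaned on the rail at about 38°, seen in both the side and top views.
- **Blue carton:** I gripped it by its sides, drew it out along its own axis and stood it on the board beside the jar. Its top measures 0.181 m, matching 170 mm on an 11 mm board.
- **Other things:** The tin is within about 1 mm of where it started. The red, yellow and green cartons still stand upright in the rack.

The gripper ended open, clear of everything, with no contact force.

- **Early contact:** The carton touched the board about 5 mm higher than planned, with a 12 N force, probably because it slipped slightly in the grip. It stood straight after release.
- **Jar outline:** In the last check, the jar's fitted outline was too large because it took in part of the carton's side. I judged the jar from its height, its mean position and the picture instead.

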